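Charge the grinding jar with balls and screw it shut

ROBOT

A 6-joint arm with a two-finger parallel gripper is mounted at the origin on a cart in front of the work surface, level with it; the furniture and walls round the work are solid. World frame = base frame: x ahead of the robot, y to its left, z up, the work surface at z = 0. Lengths are in mm, angles in rad, forces in N, time in s.
With the tool pointing down it reaches from about 350 to 775 mm from the base axis. Payload 7.3 kg.
Tool frame: the origin (TCP) lies on the front face of the gripper's body, between the roots of the fingers; the fingertips stand 66 mm ahead of it and the grasp point (between the pads) lies 47 mm ahead of it (bot.tcp_to_grasp is the z of the grasp point in the tool frame, in mm); z points along the fingers, y is the direction in which the jaws open and shut (so a half turn about z gives the same grasp; the last joint's range is limited). The gripper opens to 92 mm and grips with 3 to 60 N. Pads are 19 mm wide; open, the fingers measure 130 mm over their backs; the gripper's body (75 mm by 190 mm) begins 47 mm behind the grasp point.
Start: joints at [-1.44, 0.342, 1.524, -0, 1.275, -0.146], TCP at [143.493, -505.023, 292.241] pointing down, gripper open.
Joint ranges: [-2.53, 2.53], [-0.77, 2.02], [0.04, 2.7], [-1, 4.14], [0.28, 2.66], [-3.11, 3.11]. Speed limits (rad/s): [2.57, 2.57, 3.14, 3.14, 3.14, 3.14].

INTERFACE

Orientations are given as [roll, pitch, yaw] about the fixed x, y, z axes, in that order (R = Rz(yaw) Ry(pitch) Rx(roll)).
In Python, from plant import bot gives the robot as it stands.
- The arm moves only by the tool carry_out, never from a script. Its argument "deltas" is a list that holds one entry, the list of rows, each a list of 4 numbers: the shift along the tool's x, y, z in mm, then the turn about the tool's z in units of 5 degrees (1.0 is 5 degrees). A call has 1 to 20 rows; each row is the pose to reach, as a shift and turn from the pose commanded when the call began, along the tool's axes at that moment; what a row does not reach only later rows make up. A row lasts 1/10 s, in which the tool goes at most 50 mm and 8.59 degrees, less where a joint would pass 70% of its speed; a pose out of reach is approached as far as the arm can. A call with a gripper value outside its range is refused whole. "fingers" is the finger opening in mm, from 0 to 91.8, set as the call begins (left out, the last holds). The fingers move at their own pace and stop on an object; the grip force is fixed at half the most. Time passes only in rows, so rows that repeat a pose let the fingers close. It gives the time, the measured TCP pose, the force and the opening at its end, in the units of the state.
- bot.get_obs(): the state, without advancing time (a new reading comes with each control period).
- bot.capture(name): name is "scene" or "top" or "wrist"; returns (picture, depth): 420x560x3 uint8, blue, green, red; 420x560 float32, mm along the optical axis (not along the pixel's ray), 0 where there is no reading.
- bot.camera_model(name): a dict with "K" (3x3 intrinsics, pixels), "distortion" ([k1, k2, p1, p2, k3] as OpenCV has them; the pictures are not rectified), "camera_from_world" (4x4, takes a point from world to camera coordinates). Camera axes: x right, y down, z forward; pixel columns grow to the right and rows downward; lengths in mm; the calibration is good to about 2 mm. A picture is of the moment at which its call begins: read the wrist's pose just before it. camera_model takes no time and is no camera call; for the wrist camera it gives the pose at the moment of the call.
- bot.close_job(): hands the job in, once; it reports no verdict.
The state is a dict: "time": time; "joint_positions": joint angles; "dq": joint speeds; "tau": joint torques, N m; "tool_pos": TCP position; "tcp_rot": TCP orientation; "contact_force": force on the tool from outside, world axes, zero at the start; "moment": the same for the moment, N m; "grip_width": finger opening in mm.
Only numpy, scipy, OpenCV 4.12 (cv2) and the standard library are available. Lean on these libraries where they do the work, as an engineer would, in place of code of your own. Each camera call takes 0.05 s, during which the arm holds its last target. There are 200 camera calls.

TASK

Get the mill's grinding jar ready for a run: pour all eight white grinding balls from the cup into the jar and stand the empty cup upright on the bench again. Then screw the lid onto the jar clockwise until it sits fully down on the rim (turning it back first until it drops off the start of the thread helps it to catch). Do not shift the stopwatch or the brush.

Things in the scene. Friction and masses are not known exactly. Their poses are not given: they have to be found in the camera images.
- jar: Grinding jar of a laboratory mill: round steel pot (body 124 mm across) clamped in a grey round bench holder (156 mm across); it does not move or turn. Origin: centre of the holder's underside, on the bench; z up. Inside it is 77 mm across (74 mm at the rim), with its floor 14 mm, shoulder 91 mm and rim 114 mm above the origin. The neck (84 mm across) has a coarse two-start thread outside.
- jar_rim (a point): Centre of the jar's mouth, level with the rim, 114 mm above the jar's origin.
- jar_start (a point): One of two thread starts (upper ends), on the jar's +x side, 45 mm out and 5 mm below the rim; the other is opposite. A small red mark on the shoulder lies below each. From there each thread runs clockwise (seen from above) and down, 24 mm per full turn, outer diameter 96 mm. Right-hand: clockwise closes.
- cup: Plain aluminium cup that holds the eight balls at the start: 76 mm high, outside 54 mm across at the foot and 69 mm at the rim, wall 2.5 mm, no handle; it stands on the bench left or right of the jar. Origin: centre of its underside; z towards its mouth. About 0.3 kg with the balls, which fill it to about 55 mm above the bench.
- lid: Screw lid of the jar: aluminium cap 110 mm across with a blue bar grip on top, open side down on the bench, on the other side of the jar from the cup; about 0.22 kg. Origin: centre of the skirt's lower edge; z up; x along the bar. Skirt 102 mm across inside, 19 mm deep. Fully home its origin is 95 mm above the jar's origin. A half turn of the lid makes no difference.
- lid_grip (a point): Centre of the lid's blue bar grip, 39 mm above the lid's origin. The bar is 76 mm long (lid x), 24 mm wide (lid y) and reaches from 24 to 54 mm above the lid's origin.
- lid_lug (a point): One of two lugs inside the skirt, 13 mm long, 5 mm thick, under the bar's ends (this one lid +x, 46 mm out), 4 mm above the skirt's edge. They ride on the threads; turned anticlockwise past the red marks they drop 10 mm off the thread starts, leaving the lid 4 mm above home. Then turned clockwise they run under the threads: home with the bar 50 to 80 degrees clockwise past the marks.
- stopwatch: Bystander: black stopwatch, 65x58x15 mm, lying on the bench behind the work; origin at the centre of its underside.
- bench_brush: Bystander: wooden bench brush, 215 mm long, at the right edge of the work; origin at the centre of its underside.
- ball_1: White ceramic grinding ball, 22 mm diameter, 21 g, in the cup at the start; origin at its centre.
- ball_2: White ceramic grinding ball, 22 mm diameter, 21 g, in the cup at the start; origin at its centre.
- ball_3: White ceramic grinding ball, 22 mm diameter, 21 g, in the cup at the start; origin at its centre.
- ball_4: White ceramic grinding ball, 22 mm diameter, 21 g, in the cup at the start; origin at its centre.
- ball_5: White ceramic grinding ball, 22 mm diameter, 21 g, in the cup at the start; origin at its centre.
- ball_6: White ceramic grinding ball, 22 mm diameter, 21 g, in the cup at the start; origin at its centre.
- ball_7: White ceramic grinding ball, 22 mm diameter, 21 g, in the cup at the start; origin at its centre.
- ball_8: White ceramic grinding ball, 22 mm diameter, 21 g, in the cup at the start; origin at its centre.
Not all that is in view belongs to the job. Leave any black or purple look-alike of the cup alone. Leave any green look-alike of the lid alone.

How it is judged:
By the outcome, as a careful person would: the job done as asked, in the order asked, and still so for the second after the job is handed in, with the robot touching nothing.
It also fails if it takes over 70 s, if anything falls off the work surface, if the arm or the gripper's body presses on something with over 40 N, if the wrist force passes 120 N, or if a joint passes its speed limit or range.

## Working session

There is one attempt and no reset: what is moved stays moved. The work goes in short steps, Python scripts to look and compute and a tool call to move; the robot and the scene stay as the last step left them, time stands still between calls to the robot, and variables do not carry over. Pictures are saved under pics/ and viewed, about 8 in all and at most 12, crops included, and the job is handed in when it is done.

Besides the shell and the picture viewer there is one more tool, called as a command line: name --argument value ..., lists and objects as JSON in quotes. carry_out: Moves the arm, as the interface text tells. Its arguments: {"type":"object","properties":{"deltas":{"type":"array","items":{"type":"array","items":{"type":"array","items":{"type":"number"}}}},"fingers":{"type":"number"}},"required":["deltas"]}

```bash
mkdir -p pics; cat > h.py <<'E'
import numpy as np, cv2
from plant import bot
from scipy.spatial.transform import Rotation as Ro
def cap(n,save=None):
    m=bot.camera_model(n); im,d=bot.capture(n)
    if save: cv2.imwrite('pics/'+save,im)
    return im,d,m
def world(m,px,z=None,depth=None):
    px=np.array(px,float).reshape(-1,1,2)
    u=cv2.undistortPoints(px,np.array(m['K'],float),np.array(m['distortion'],float)).reshape(-1,2)
    r=np.c_[u,np.ones(len(u))]; T=np.linalg.inv(np.array(m['camera_from_world']))
    if depth is not None: return (r*np.asarray(depth).reshape(-1,1))@T[:3,:3].T+T[:3,3]
    dr=r@T[:3,:3].T; s=(z-T[2,3])/dr[:,2]
    return T[:3,3]+dr*s[:,None]
def cloud(m,d):
    v,u=np.nonzero(d>0); return np.c_[u,v],world(m,np.c_[u,v],depth=d[v,u])
def proj(m,P):
    T=np.array(m['camera_from_world']); r,_=cv2.Rodrigues(T[:3,:3])
    return cv2.projectPoints(np.array(P,float).reshape(-1,1,3),r,T[:3,3],np.array(m['K'],float),np.array(m['distortion'],float))[0].reshape(-1,2)
def st():
    o=bot.get_obs(); print({k:np.round(o[k],3).tolist() for k in ('time','tool_pos','tcp_rot','joint_positions','contact_force','grip_width')}); return o
E
python3 - <<'E'
from h import *
a,_,m=cap('top','top0.png'); b,_,m2=cap('scene','scene0.png'); st()
print(bot.camera_model('wrist')['camera_from_world'],m['camera_from_world'],bot.tcp_to_grasp)
E
```

```text
{'time': 0.1, 'tool_pos': [143.437, -504.739, 291.617], 'tcp_rot': [-3.14, -0.0, 0.277], 'joint_positions': [-1.44, 0.343, 1.525, -0.0, 1.275, -0.146], 'contact_force': [-0.305, 0.191, 0.157], 'grip_width': 91.802}
[[ 2.73541986e-01 -9.61858659e-01 -1.64374324e-03 -5.23210275e+02]
 [-9.28734852e-01 -2.64565789e-01  2.59723925e-01 -3.26045877e+01]
 [-2.50252584e-01 -6.95187965e-02 -9.65681511e-01  3.89644665e+02]
 [ 0.00000000e+00  0.00000000e+00  0.00000000e+00  1.00000000e+00]] [[ 9.41679245e-03 -9.99952775e-01  2.40261868e-03  1.03858396e+02]
 [-9.87900243e-01 -9.67520637e-03 -1.54788565e-01  4.87373310e+02]
 [ 1.54804501e-01 -9.15935788e-04 -9.87944699e-01  1.37115433e+03]
 [ 0.00000000e+00  0.00000000e+00  0.00000000e+00  1.00000000e+00]] 46.699999999999996
```

View pics/top0.png

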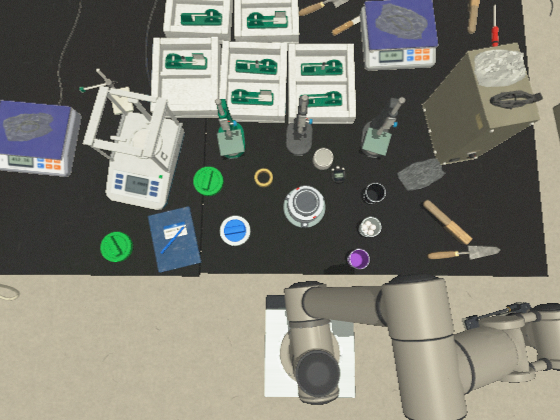

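View pics/scene0.png

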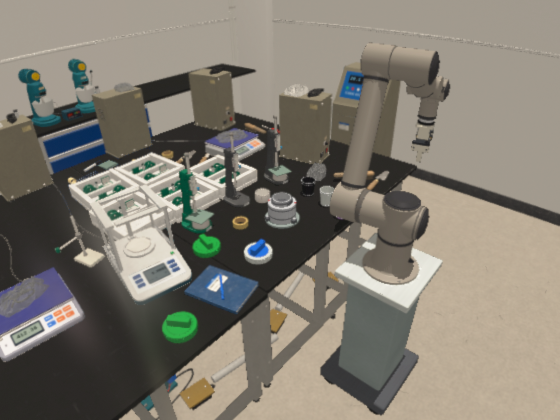

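The top view shows these candidates:
- **Cup:** the aluminium cup with white balls is at (370,227). The look-alikes are purple at (358,259) and black at (374,192).
- **Lid:** the lid with the blue bar is at (235,231). The look-alikes are green at (208,180) and (116,247).
- **Others:** the jar is at (305,205), the stopwatch near (338,173), the brush at (446,222) and a trowel at (465,253).

I choose the aluminium cup and the blue-barred lid, and will check them in a close crop.

```bash
python3 - <<'E'
from h import *
im,d,m=cap('top')
c=cv2.resize(im[150:280,190:410],None,fx=3.6,fy=3.6,interpolation=cv2.INTER_CUBIC); cv2.imwrite('pics/crop1.png',c)
px,P=cloud(m,d)
def near(u,v,r): return (np.hypot(px[:,0]-u,px[:,1]-v)<r)
for n,u,v,r,zl,zh in [('cup rim',370,227,16,66,90),('lidtop',235,231,18,15,35),('bar',235,231,18,42,65),('jar rim',305,203,24,105,125),('jar shoulder',305,203,25,82,99),('stopw',338,173,9,8,25),('purple',358,259,14,50,90),('black',374,192,14,50,90),('lab',323,158,12,15,90)]:
    k=near(u,v,r)&(P[:,2]>zl)&(P[:,2]<zh); Q=P[k]
    if len(Q)<5: print(n,len(Q)); continue
    (cx,cy),rr=cv2.minEnclosingCircle(Q[:,:2].astype(np.float32))
    print(n,len(Q),'circ',round(cx),round(cy),round(rr,1),'z',np.percentile(Q[:,2],[5,50,95]).round(1))
# bar angle by blue mask
hsv=cv2.cvtColor(im,cv2.COLOR_BGR2HSV)
def blob(mask,u,v,r,z,name):
    yy,xx=np.nonzero(mask); k=np.hypot(xx-u,yy-v)<r; W=world(m,np.c_[xx,yy][k],z=z)[:,:2]
    if len(W)<3: print(name,'few');return
    print(name,len(W),W.mean(0).round(1),cv2.minAreaRect(W.astype(np.float32)))
blue=cv2.inRange(hsv,(95,120,60),(130,255,255)); blob(blue,235,231,18,54,'blue')
red=cv2.inRange(hsv,(0,120,80),(8,255,255))|cv2.inRange(hsv,(172,120,80),(180,255,255))
yy,xx=np.nonzero(red); k=np.hypot(xx-305,yy-205)<26
for p,w in zip(np.c_[xx,yy][k],world(m,np.c_[xx,yy][k],z=91)): print('red',p,w.round(0))
E
```

```text
cup rim 89 circ 444 -214 35.3 z [67.2 76.  81.1]
lidtop 551 circ 432 274 56.0 z [19.6 25.4 30.6]
bar 147 circ 428 273 38.1 z [47.3 54.5 59.4]
jar rim 188 circ 525 18 48.2 z [105.9 111.6 118.5]
jar shoulder 486 circ 524 18 62.6 z [82.5 90.7 96.4]
stopw 174 circ 653 -109 33.6 z [10.1 15.3 20.8]
purple 119 circ 330 -170 34.9 z [53.5 75.1 80.5]
black 141 circ 570 -234 36.1 z [53.  71.4 80.8]
lab 318 circ 708 -52 37.1 z [24.5 40.  44.9]
blue 379 [428.9 271.9] ((429.2842712402344, 272.0103759765625), (76.48572540283203, 76.65471649169922), 27.36646842956543)
red [298 187] [581.  46.  91.]
red [297 188] [577.  49.  91.]
red [298 188] [577.  46.  91.]
red [297 189] [574.  49.  91.]
red [314 216] [477. -11.  91.]
red [315 216] [477. -14.  91.]
red [313 217] [473.  -7.  91.]
red [314 217] [473. -11.  91.]
```

View pics/crop1.png

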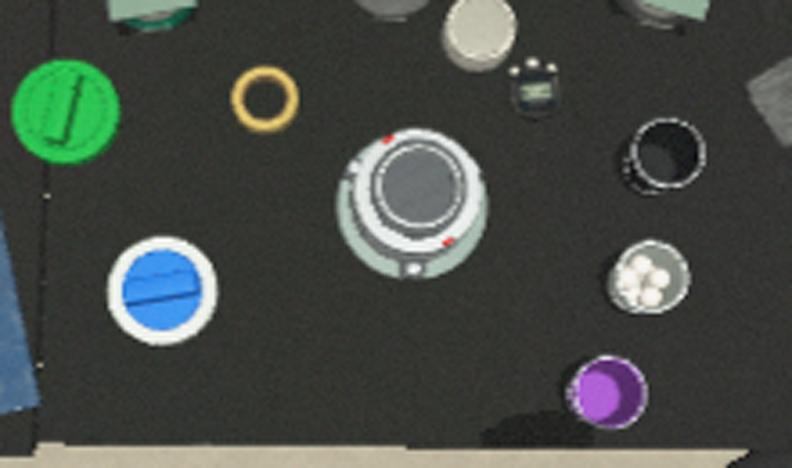

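The close crop confirms the choice: the aluminium cup with balls at crop (650,275), and the white lid with the blue bar at crop (162,291). The purple and black cups and the green lid are separate. Red marks at crop (388,138) and (447,241) put the mark line at about 30°. All sizes and heights agree with the description. Next I hover over the cup with the jaws along world x.

```bash
cat >> h.py <<'E'
def go(x,y,z,yaw,o=None):
    "delta row from the present pose to TCP x,y,z,yaw(deg)"
    o=o or bot.get_obs(); R=Ro.from_euler('xyz',o['tcp_rot']).as_matrix()
    d=R.T@(np.array([x,y,z])-o['tool_pos']); t=-((yaw-np.degrees(o['tcp_rot'][2])+180)%360-180)/5
    print('row',d.round(1).tolist(),round(t,2))
E
python3 -c "
from h import *
go(444,-214,230,90)"
```

```text
row [368.5, -197.5, 62.0] -14.83
```

carry_out --deltas '[[[368.5,-197.5,62,-14.8],[368.5,-197.5,62,-14.8],[368.5,-197.5,62,-14.8],[368.5,-197.5,62,-14.8],[368.5,-197.5,62,-14.8],[368.5,-197.5,62,-14.8],[368.5,-197.5,62,-14.8],[368.5,-197.5,62,-14.8],[368.5,-197.5,62,-14.8],[368.5,-197.5,62,-14.8],[368.5,-197.5,62,-14.8],[368.5,-197.5,62,-14.8],[368.5,-197.5,62,-14.8]]]' --fingers 91.8

```text
time: 1.45
tool_pos: [443.3, -215.4, 230.4]
tcp_rot: [3.141, 0.0, 1.566]
contact_force: [0.0, -0.9, -0.1]
grip_width: 91.4
```

```bash
python3 - <<'E'
from h import *
im,d,m=cap('wrist','w1.png'); o=st()
px,P=cloud(m,d)
k=(np.hypot(P[:,0]-444,P[:,1]+214)<45)&(P[:,2]>70)&(P[:,2]<82)
Q=P[k]; print(len(Q),cv2.minEnclosingCircle(Q[:,:2].astype(np.float32)),Q[:,2].mean())
go(444,-214,101,90,o)
E
```

```text
{'time': 1.5, 'tool_pos': [443.37, -215.305, 230.438], 'tcp_rot': [3.141, 0.0, 1.566], 'joint_positions': [-0.608, 0.345, 1.704, -0.0, 1.091, -0.603], 'contact_force': [-0.475, -0.099, 0.8], 'grip_width': 91.633}
2093 ((444.5968933105469, -211.2531280517578), 35.42014694213867) 75.10038709562565
row [1.4, 0.6, 129.4] -0.06
```

View pics/w1.png

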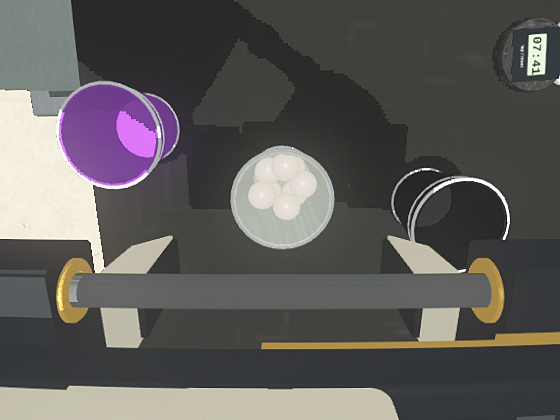

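The wrist view shows the cup with balls centred at (283,197), between the fingers. The purple cup is at (110,135), the black cup at (455,215), and a dial with "07:41" on it (the stopwatch) at (535,55). I go down, close and lift.

carry_out --deltas '[[[3,1,40,0],[3,1,80,0],[3,1,110,0],[3,1,129,0],[3,1,129,0],[3,1,129,0]]]'

```text
time: 2.1
tool_pos: [445.0, -212.0, 101.7]
tcp_rot: [3.141, 0.0, 1.567]
contact_force: [0.0, -0.9, 0.1]
grip_width: 91.6
```

carry_out --deltas '[[[0,0,0,0],[0,0,0,0],[0,0,0,0],[0,0,0,0],[0,0,0,0],[0,0,0,0]]]' --fingers 40

```text
time: 2.7
tool_pos: [445.1, -211.6, 102.0]
tcp_rot: [3.141, 0.001, 1.568]
contact_force: [-2.1, -0.7, 5.6]
grip_width: 67.1
```

The grip width of 67 mm means the pads touch the taper at their upper edge, about 66 mm up. The tool can't be tilted through this interface, so I'll let the cup pivot between the pads by pushing its foot against the jar's rim. Gripping right at the cup's rim gives more room to tilt, so I regrip higher.

carry_out --deltas '[[[0,0,0,0],[0,0,0,0],[0,0,0,0],[0,0,-23,0],[0,0,-23,0],[0,0,-23,0]]]' --fingers 85

```text
time: 3.3
tool_pos: [445.1, -211.4, 124.3]
tcp_rot: [3.141, 0.001, 1.568]
contact_force: [-0.5, -0.4, 0.4]
grip_width: 84.8
```

carry_out --deltas '[[[0,0,0,0],[0,0,0,0],[0,0,0,0],[0,0,0,0],[0,0,-20,0],[0,0,-60,0],[0,0,-100,0],[0,0,-110,0],[0,0,-110,0]]]' --fingers 40

```text
time: 4.2
tool_pos: [445.3, -211.5, 235.1]
tcp_rot: [3.139, 0.002, 1.568]
contact_force: [0.6, -0.4, -3.0]
grip_width: 67.1
```

```bash
python3 - <<'E'
from h import *
im,d,m=cap('scene'); o=st()
u,v=proj(m,[o['tool_pos']])[0].astype(int); print(u,v)
cv2.imwrite('pics/s1.png',cv2.resize(im[max(v-60,0):v+130,max(u-150,0):u+60],None,fx=3,fy=3))
go(525,-65,230,90,o)
E
```

```text
{'time': 4.25, 'tool_pos': [444.612, -211.113, 233.416], 'tcp_rot': [-3.141, -0.0, 1.568], 'joint_positions': [-0.599, 0.341, 1.701, -0.0, 1.1, -0.597], 'contact_force': [-0.357, -0.179, -3.641], 'grip_width': 67.279}
327 158
row [146.3, 80.0, 3.4] -0.03
```

View pics/s1.png

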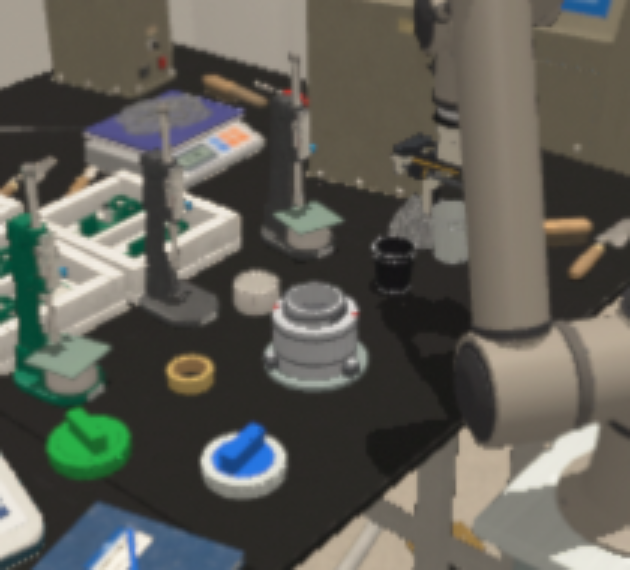

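The scene crop shows the cup hanging upright from the gripper at crop (450,230), and the wrist force fits its weight. I carry it to the jar's −y side.

carry_out --deltas '[[[30,15,0,0],[70,38,0,0],[110,60,0,0],[135,74,0,0],[146,80,0,0],[146,80,8,0],[146,80,13,0],[146,80,13,0]]]'

```text
time: 5.05
tool_pos: [524.1, -66.6, 219.4]
tcp_rot: [-3.138, -0.0, 1.567]
contact_force: [-0.1, 0.0, -2.8]
grip_width: 66.9
```

```bash
python3 - <<'E'
from h import *
o=st(); go(525,-26,227,90,o)
E
```

```text
{'time': 5.05, 'tool_pos': [524.062, -66.643, 219.418], 'tcp_rot': [-3.138, -0.0, 1.567], 'joint_positions': [-0.271, 0.419, 1.621, -0.001, 1.105, -0.267], 'contact_force': [-0.143, 0.005, -2.841], 'grip_width': 66.944}
row [40.7, 0.7, -7.6] -0.05
```

carry_out --deltas '[[[8,1,0,0],[15,1,-2,0],[23,1,-4,0],[31,1,-5,0],[40,1,-6,0],[47,1,-5,0],[55,1,-3,0],[55,1,-3,0]]]'

```text
time: 5.85
tool_pos: [526.8, -9.5, 224.7]
tcp_rot: [3.14, 0.0, 1.57]
contact_force: [-0.8, -1.9, 4.3]
grip_width: 67.0
```

```bash
python3 - <<'E'
from h import *
im,d,m=cap('scene'); o=st()
u,v=proj(m,[[525,-20,150]])[0].astype(int)
cv2.imwrite('pics/s2.png',cv2.resize(im[v-60:v+50,u-60:u+60],None,fx=5,fy=5,interpolation=cv2.INTER_CUBIC))
E
```

```text
{'time': 5.9, 'tool_pos': [526.84, -9.992, 224.682], 'tcp_rot': [3.14, 0.0, 1.569], 'joint_positions': [-0.164, 0.409, 1.621, 0.0, 1.11, -0.163], 'contact_force': [-0.61, -2.003, 3.932], 'grip_width': 66.792}
```

View pics/s2.png

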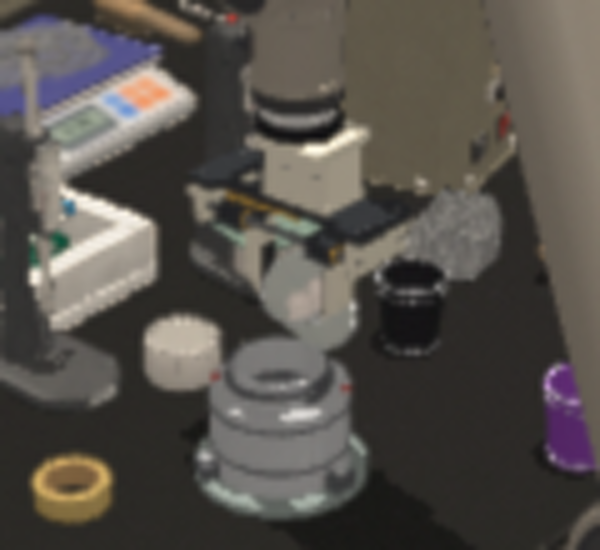

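It works: the crop shows the cup at (310,295) tilted about 45° with its mouth toward the jar and the balls still inside. I continue the tilt along the computed arc.

carry_out --deltas '[[[5,0,2,0],[9,0,4,0],[13,0,7,0],[17,0,10,0],[21,0,13,0],[25,0,16,0],[28,0,20,0],[31,0,24,0],[33,0,27,0],[35,0,31,0],[36,0,35,0],[36,0,35,0],[36,0,35,0],[36,0,35,0]]]'

```text
time: 7.3
tool_pos: [529.0, 27.7, 191.2]
tcp_rot: [3.134, -0.004, 1.568]
contact_force: [3.6, 10.6, 10.7]
grip_width: 65.9
```

```bash
python3 - <<'E'
from h import *
im,d,m=cap('scene'); o=st()
u,v=proj(m,[[525,-20,150]])[0].astype(int)
cv2.imwrite('pics/s3.png',cv2.resize(im[v-60:v+50,u-60:u+60],None,fx=5,fy=5,interpolation=cv2.INTER_CUBIC))
E
```

```text
{'time': 7.35, 'tool_pos': [528.974, 27.709, 191.134], 'tcp_rot': [3.134, -0.004, 1.568], 'joint_positions': [-0.095, 0.45, 1.66, 0.005, 1.024, -0.095], 'contact_force': [2.945, 11.118, 9.621], 'grip_width': 65.521}
```

View pics/s3.png

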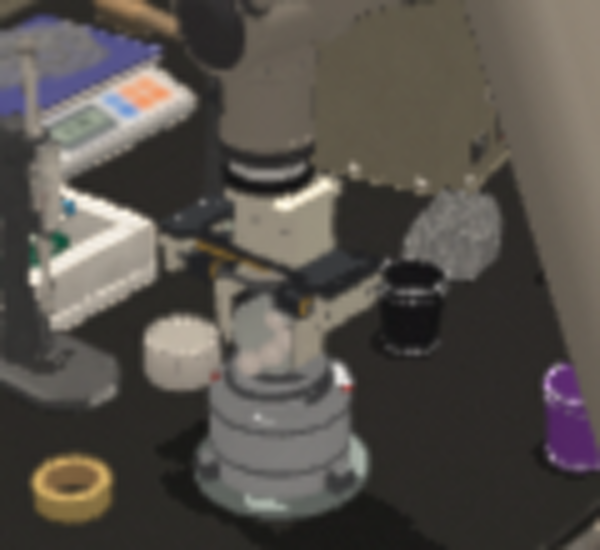

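```bash
python3 - <<'E'
from h import *
im,d,m=cap('wrist'); t,_,m2=cap('top'); s,_,_=cap('scene'); o=st()
a=cv2.resize(im,(400,300)); b=cv2.resize(t[150:250,250:383],(400,300),interpolation=cv2.INTER_CUBIC)
u,v=proj(m2,[[525,18,114]])[0]; print(u,v)
c=cv2.resize(s[195:225,262:302],(400,300),interpolation=cv2.INTER_CUBIC)
cv2.imwrite('pics/c8.png',np.vstack([np.hstack([a,b]),np.hstack([c,c*0])]))
E
```

```text
{'time': 7.5, 'tool_pos': [528.983, 27.711, 191.146], 'tcp_rot': [3.134, -0.004, 1.568], 'joint_positions': [-0.095, 0.45, 1.66, 0.005, 1.024, -0.095], 'contact_force': [2.457, 11.116, 10.571], 'grip_width': 65.583}
306.3008984264269 201.29135347457682
```

View pics/c8.png

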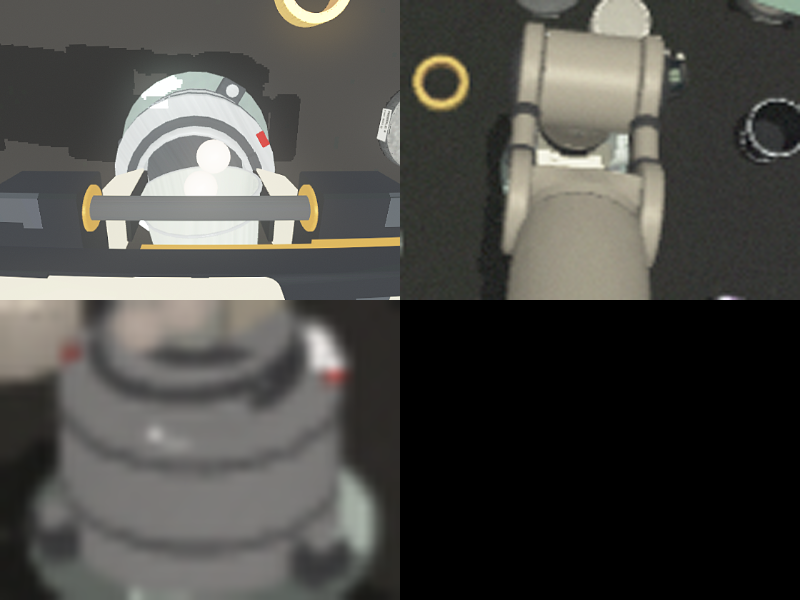

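```bash
python3 - <<'E'
from h import *
im,d,m=cap('wrist')
for (u,v) in [(298,217),(280,255),(240,225),(270,300),(230,250),(300,285),(330,300),(210,190)]:
    dd=d[v-2:v+3,u-2:u+3]; dd=dd[dd>0]
    if len(dd): print((u,v),world(m,[[u,v]],depth=[np.median(dd)]).round(0),im[v,u])
px,P=cloud(m,d); k=(np.hypot(P[:,0]-525,P[:,1]-18)<36)&(px[:,1]<290)
Q=P[k]; print(np.histogram(Q[:,2],bins=range(0,200,10)))
E
```

```text
(298, 217) [[537.  49. 128.]] [251 253 254]
(280, 255) [[529.  32. 129.]] [249 251 253]
(240, 225) [[507.  29.  80.]] [130 130 127]
(270, 300) [[526.  55. 209.]] [139 141 140]
(230, 250) [[506.  30. 119.]] [231 236 233]
(300, 285) [[533.  58. 207.]] [140 142 142]
(330, 300) [[540.  56. 209.]] [138 140 137]
(210, 190) [[496.  56. 107.]] [133 129 127]
(array([   0,    0,    0,    0,    0,    0,    0, 2241,  939,    0,  153,
       2108, 3262,  713,  136,   65,    6,    0,    0]), array([  0,  10,  20,  30,  40,  50,  60,  70,  80,  90, 100, 110, 120,
       130, 140, 150, 160, 170, 180, 190]))
```

The wrist view shows one ball at (213,155) in the composite. In world terms it is at y=49 and z≈120, resting between the cup's lip and the far jar rim, with another in the cup behind it. The lip is too far over, so I draw the cup back in −y to open the gap.

carry_out --deltas '[[[-4,-3,0,0],[-8,-4,0,0],[-12,-4,0,0],[-15,-4,0,0],[-15,-4,0,0],[-15,-4,0,0],[-15,-4,0,0]]]'

```text
time: 8.25
tool_pos: [525.0, 13.1, 192.6]
tcp_rot: [3.133, -0.004, 1.568]
contact_force: [0.6, 13.0, 21.8]
grip_width: 66.0
```

```bash
cat > look.py <<'E'
from h import *
import sys
im,d,m=cap('wrist'); s,_,ms=cap('scene'); o=st()
a=cv2.resize(im[130:410,130:430],(400,373)); u,v=proj(ms,[[525,0,150]])[0].astype(int)
c=cv2.resize(s[v-30:v+26,u-30:u+30],(400,373),interpolation=cv2.INTER_CUBIC)
cv2.imwrite('pics/'+sys.argv[1],np.hstack([a,c]))
g=cv2.inRange(im,(240,240,240),(255,255,255)); n,l,sts,ce=cv2.connectedComponentsWithStats(g)
for i in range(1,n):
    if sts[i,4]>120 and 130<ce[i,0]<430 and ce[i,1]<380:
        dd=d[l==i]; dd=dd[dd>0]
        if len(dd): print('white',ce[i].round(),sts[i,4],world(m,[ce[i]],depth=[np.median(dd)]).round(0))
E
python3 look.py c9.png
```

```text
{'time': 8.35, 'tool_pos': [525.031, 13.084, 192.543], 'tcp_rot': [3.133, -0.004, 1.568], 'joint_positions': [-0.124, 0.441, 1.672, 0.006, 1.021, -0.124], 'contact_force': [-0.453, 13.904, 20.947], 'grip_width': 65.795}
white [214. 129.] 1995 [[492.  69.  88.]]
white [278. 218.] 1822 [[525.  32. 121.]]
white [286. 273.] 129 [[529.   2. 115.]]
```

View pics/c9.png

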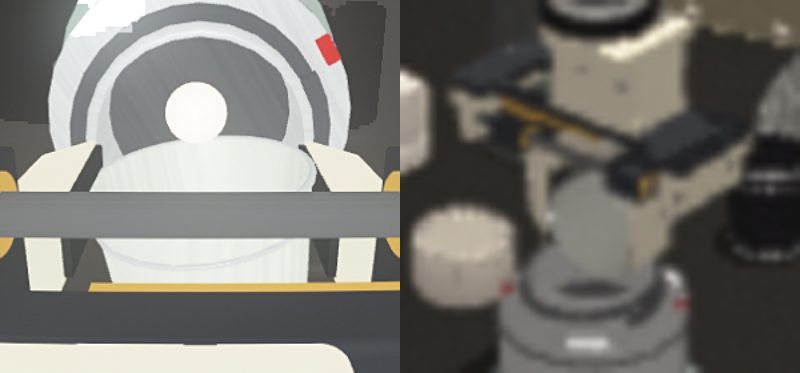

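The left (wrist) crop shows one ball at (196,112), at the lip and over the mouth. The right (scene) crop shows the mouth at (600,225) with no balls visible. I let it settle and shake gently.

carry_out --deltas '[[[0,0,0,0],[0,0,0,0],[6,0,0,0],[-3,0,0,0],[5,0,0,0],[-3,0,0,0],[0,0,3,0],[0,0,3,0],[0,0,3,0]]]'

```text
time: 9.25
tool_pos: [524.7, 11.4, 188.3]
tcp_rot: [3.134, -0.002, 1.568]
contact_force: [1.4, 5.6, 12.4]
grip_width: 65.6
```

```bash
python3 look.py c10.png; python3 - <<'E'
from h import *
im,d,m=cap('scene'); px,P=cloud(m,d)
# cup points: above rim, near mouth
k=(abs(P[:,0]-525)<30)&(P[:,1]>-70)&(P[:,1]<70)&(P[:,2]>100)&(P[:,2]<170); 
print(k.sum())
w=cv2.inRange(im,(170,170,170),(255,255,255))
for p,q in zip(px[k],P[k]):
    if w[p[1],p[0]] : print(p,q.round(0),im[p[1],p[0]])
E
```

```text
{'time': 9.35, 'tool_pos': [524.727, 11.42, 188.274], 'tcp_rot': [3.134, -0.002, 1.568], 'joint_positions': [-0.126, 0.446, 1.676, 0.003, 1.012, -0.124], 'contact_force': [-0.043, 4.946, 13.461], 'grip_width': 65.51}
white [212. 129.] 2196 [[491.  68.  88.]]
white [257. 189.] 2671 [[514.  40. 102.]]
white [285. 261.] 719 [[528.   5. 109.]]
161
```

View pics/c10.png

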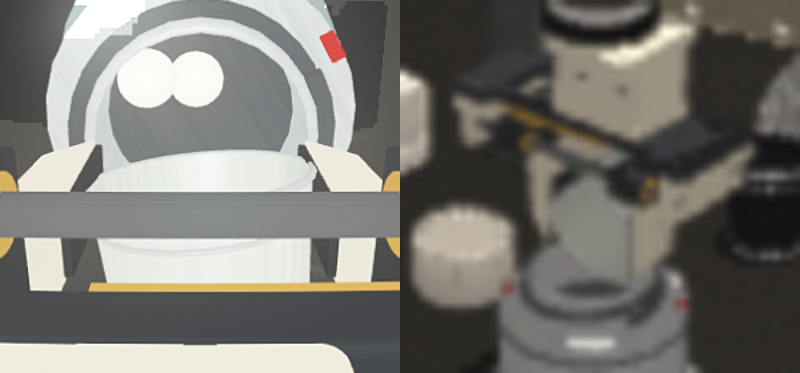

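```bash
python3 - <<'E'
from h import *
im,d,m=cap('wrist')
T=np.linalg.inv(m['camera_from_world']); print('cam',T[:3,3].round(),'f',np.array(m['K'])[0,0].round())
for (u,v) in [(240,188),(279,188),(300,225),(320,200),(230,220),(250,240),(285,300),(190,180)]:
    dd=d[v-2:v+3,u-2:u+3]; dd=dd[dd>0]
    if len(dd): print((u,v),np.median(dd).round(),world(m,[[u,v]],depth=[np.median(dd)]).round(0),im[v,u])
E
```

```text
cam [524.  82. 281.] f 378.0
(240, 188) 206.0 [[504.  35.  80.]] [134 132 127]
(279, 188) 206.0 [[525.  35.  80.]] [127 124 122]
(300, 225) 212.0 [[537.  14.  80.]] [126 125 120]
(320, 200) 208.0 [[548.  28.  80.]] [125 122 117]
(230, 220) 211.0 [[497.  17.  80.]] [128 126 123]
(250, 240) 214.0 [[508.   5.  80.]] [126 124 120]
(285, 300) 83.0 [[525.  39. 206.]] [138 139 136]
(190, 180) 194.0 [[479.  42.  91.]] [231 231 228]
```

Two balls rolled on a flat surface at z≈80 inside the jar and are now out of view. I lift the cup straight up over the jar to weigh it and look inside the jar.

carry_out --deltas '[[[0,0,-5,0],[0,0,-12,0],[0,0,-20,0],[0,0,-30,0],[0,0,-40,0],[0,0,-50,0],[0,0,-55,0],[0,0,-55,0],[0,0,-55,0]]]'

```text
time: 10.35
tool_pos: [522.4, 10.5, 241.1]
tcp_rot: [-3.141, 0.0, 1.568]
contact_force: [0.0, 0.2, -2.0]
grip_width: 65.7
```

```bash
python3 look.py c11.png; python3 - <<'E'
from h import *
im,d,m=cap('wrist'); px,P=cloud(m,d); k=(np.hypot(P[:,0]-525,P[:,1]-18)<36)&(P[:,2]<120)
Q=P[k]; print(np.histogram(Q[:,2],bins=range(0,130,10))[0])
s,ds,ms=cap('scene'); px,P=cloud(ms,ds); k=(np.hypot(P[:,0]-525,P[:,1]-18)<60)&(P[:,2]>114)&(P[:,2]<215); print(P[k].min(0).round(),P[k].max(0).round())
for i in range(4): print(bot.get_obs()['contact_force'])
E
```

```text
{'time': 10.45, 'tool_pos': [522.287, 10.516, 240.706], 'tcp_rot': [-3.141, -0.0, 1.568], 'joint_positions': [-0.127, 0.385, 1.61, -0.0, 1.147, -0.124], 'contact_force': [-0.097, 0.044, -1.259], 'grip_width': 65.769}
white [232. 118.] 1485 [[492.  69.  88.]]
white [284. 261.] 811 [[524.   4. 162.]]
[   0    0    0    0    0    0    0 5648 2769   97   49   31]
[465. -36. 114.] [568.  65. 215.]
[-0.31242376 -0.73327182 -0.82066304]
[-0.31242376 -0.73327182 -0.82066304]
[-0.31242376 -0.73327182 -0.82066304]
[-0.31242376 -0.73327182 -0.82066304]
```

View pics/c11.png

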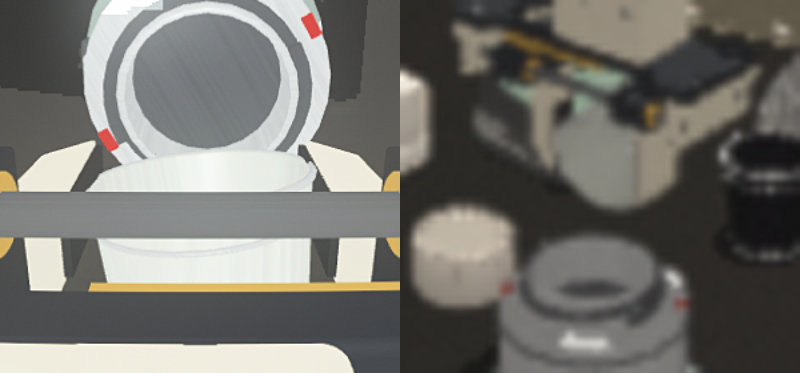

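The crops show an empty jar mouth with a flat grey floor at z≈80 and both red marks at (310,25) and (107,140). The cup is still tilted about 90°, looks empty, and weighs about 1.3 N against 3 N before. Before righting it, I measure the cup's tilt and check that no balls lie on the bench.

```bash
python3 - <<'E'
from h import *
im,d,m=cap('wrist'); px,P=cloud(m,d)
k=(abs(P[:,0]-522)<4)&(P[:,2]>120)&(P[:,2]<235)
Q=P[k]; i=np.argsort(Q[:,1]); print(Q[i][::max(1,len(i)//25),1:].round().tolist())
s,ds,ms=cap('scene'); px,P=cloud(ms,ds)
k=(abs(P[:,0]-522)<6)&(P[:,2]>120)&(P[:,2]<235)&(abs(P[:,1])<60); Q=P[k]; i=np.argsort(Q[:,2]); print('scene',Q[i][:,1:].round().tolist()[::6])
# white blobs low on the bench
for n in('top','scene'):
    im,d,m=cap(n); g=cv2.inRange(cv2.cvtColor(im,cv2.COLOR_BGR2HSV),(0,0,170),(180,60,255)); c,l,t,ce=cv2.connectedComponentsWithStats(g)
    for j in range(1,c):
        if 6<t[j,4]<200 and abs(t[j,2]-t[j,3])<6:
            w=world(m,[ce[j]],z=11)[0]
            if 250<w[0]<750 and -450<w[1]<400: print(n,ce[j].round(),t[j,4],w.round())
t,d,m=cap('top'); px,P=cloud(m,d); k=np.hypot(P[:,0]-523,P[:,1]-18)<34; print(np.median(P[k][:,2]))
E
```

```text
[[-2.0, 162.0], [-0.0, 163.0], [1.0, 162.0], [3.0, 161.0], [4.0, 225.0], [4.0, 225.0], [5.0, 225.0], [5.0, 225.0], [6.0, 160.0], [6.0, 161.0], [7.0, 224.0], [8.0, 225.0], [8.0, 225.0], [8.0, 159.0], [9.0, 160.0], [10.0, 224.0], [10.0, 225.0], [11.0, 225.0], [11.0, 225.0], [12.0, 224.0], [12.0, 159.0], [12.0, 158.0], [13.0, 224.0], [14.0, 224.0], [14.0, 225.0], [15.0, 225.0]]
scene [[9.0, 158.0], [-2.0, 164.0], [-21.0, 169.0], [13.0, 227.0]]
top [330. 198.] 41 [557. -78.  11.]
scene [280. 208.] 9 [573. -28.  11.]
533.740320988307
```

The cup's inner wall slopes 15° below horizontal, so the axis is tilted about 100°, and the pivot is where I assumed it. No stray balls are evident. To right the cup I go to the jar's +y side, set the low edge of the foot against the neck, and run the arc back up.

carry_out --deltas '[[[25,1,0,0],[60,1,0,0],[95,1,0,0],[125,1,0,0],[140,1,0,0],[140,1,20,0],[140,1,45,0],[140,1,65,0],[140,1,71,0],[140,1,71,0],[134,1,71,0],[128,1,71,0],[124,1,71,0],[124,1,71,0]]]'

```text
time: 12.2
tool_pos: [524.4, 134.3, 171.1]
tcp_rot: [3.14, -0.001, 1.567]
contact_force: [0.4, 3.1, -0.4]
grip_width: 65.8
```

```bash
python3 - <<'E'
from h import *
o=st()
im,d,m=cap('wrist'); px,P=cloud(m,d)
k=(abs(P[:,0]-523)<4)&(P[:,2]>75)&(P[:,2]<150); Q=P[k]; i=np.argsort(Q[:,1]); print(Q[i][::max(1,len(i)//25),1:].round().tolist())
s,ds,ms=cap('scene'); px,P=cloud(ms,ds)
k=(abs(P[:,0]-523)<8)&(P[:,2]>80)&(P[:,2]<165)&(P[:,1]>60)&(P[:,1]<190); Q=P[k]; i=np.argsort(Q[:,2]); print('scene',Q[i][:,1:].round().tolist()[::5])
E
```

```text
{'time': 12.2, 'tool_pos': [524.368, 134.26, 171.103], 'tcp_rot': [3.14, -0.001, 1.567], 'joint_positions': [0.109, 0.496, 1.646, 0.001, 0.998, 0.112], 'contact_force': [0.386, 3.092, -0.376], 'grip_width': 65.785}
[[122.0, 93.0], [123.0, 93.0], [123.0, 93.0], [124.0, 92.0], [124.0, 93.0], [125.0, 93.0], [125.0, 92.0], [126.0, 92.0], [126.0, 92.0], [127.0, 93.0], [128.0, 93.0], [128.0, 90.0], [129.0, 91.0], [129.0, 92.0], [130.0, 92.0], [131.0, 91.0], [131.0, 91.0], [132.0, 92.0], [132.0, 92.0], [133.0, 90.0], [133.0, 91.0], [134.0, 90.0], [134.0, 90.0], [135.0, 90.0], [135.0, 89.0], [136.0, 89.0]]
scene [[132.0, 88.0], [114.0, 92.0], [70.0, 93.0], [133.0, 94.0], [113.0, 101.0], [139.0, 155.0]]
```

carry_out --deltas '[[[-3,0,-5,0],[-4,0,-13,0],[-5,0,-21,0],[-9,0,-31,0],[-13,0,-40,0],[-20,0,-47,0],[-27,0,-53,0],[-35,0,-58,0],[-44,0,-63,0],[-53,0,-66,0],[-62,0,-68,0],[-72,0,-69,0],[-82,0,-70,0],[-88,0,-68,0],[-94,0,-66,0],[-94,0,-65,0]]]'

```text
time: 13.9
tool_pos: [523.5, 39.8, 234.7]
tcp_rot: [-3.141, 0.0, 1.568]
contact_force: [0.3, -0.4, -0.8]
grip_width: 65.6
```

```bash
python3 - <<'E'
from h import *
o=st()
im,d,m=cap('wrist'); px,P=cloud(m,d)
k=(abs(P[:,0]-523)<4)&(P[:,2]>100)&(P[:,2]<210); Q=P[k]; i=np.argsort(Q[:,1]); print(Q[i][::max(1,len(i)//25),1:].round().tolist())
s,ds,ms=cap('scene'); px,P=cloud(ms,ds)
k=(abs(P[:,0]-523)<10)&(P[:,2]>80)&(P[:,2]<230)&(P[:,1]>0)&(P[:,1]<190); Q=P[k]; i=np.argsort(Q[:,2]); print('scene',Q[i][:,1:].round().tolist()[::5])
E
```

```text
{'time': 13.9, 'tool_pos': [523.471, 39.761, 234.707], 'tcp_rot': [-3.141, 0.0, 1.568], 'joint_positions': [-0.07, 0.396, 1.611, -0.0, 1.135, -0.067], 'contact_force': [0.297, -0.433, -0.768], 'grip_width': 65.648}
[[27.0, 155.0], [28.0, 156.0], [30.0, 157.0], [30.0, 157.0], [32.0, 156.0], [33.0, 155.0], [34.0, 155.0], [35.0, 155.0], [36.0, 155.0], [37.0, 155.0], [38.0, 155.0], [39.0, 155.0], [40.0, 154.0], [41.0, 154.0], [42.0, 154.0], [43.0, 153.0], [44.0, 150.0], [45.0, 153.0], [60.0, 114.0], [61.0, 113.0], [62.0, 111.0], [63.0, 108.0], [64.0, 105.0], [65.0, 104.0], [67.0, 103.0], [69.0, 104.0]]
scene [[87.0, 80.0], [71.0, 89.0], [58.0, 91.0], [83.0, 92.0], [65.0, 94.0], [72.0, 103.0], [71.0, 105.0], [57.0, 112.0], [39.0, 151.0], [19.0, 154.0], [21.0, 155.0], [25.0, 157.0], [17.0, 160.0], [10.0, 167.0], [45.0, 219.0]]
```

The cup stayed at about 95° because my arc ran off the contact without enough inward push. I repeat it on a tighter circle of 73 mm about the jar's rim edge.

carry_out --deltas '[[[30,0,0,0],[70,0,0,0],[100,0,0,0],[110,0,0,0],[110,0,25,0],[110,0,50,0],[110,0,58,0],[110,0,58,0],[104,0,58,0],[99,0,58,0],[95,0,58,0],[93,0,57,0],[93,0,57,0]]]'

```text
time: 15.3
tool_pos: [524.1, 133.0, 178.7]
tcp_rot: [3.141, -0.0, 1.568]
contact_force: [0.3, 0.2, -1.8]
grip_width: 65.6
```

carry_out --deltas '[[[-1,0,-4,0],[-2,0,-8,0],[-4,0,-12,0],[-7,0,-17,0],[-10,0,-22,0],[-13,0,-28,0],[-17,0,-33,0]]]'

```text
time: 16.0
tool_pos: [523.9, 116.2, 211.9]
tcp_rot: [3.141, 0.0, 1.568]
contact_force: [-0.4, -0.2, -1.8]
grip_width: 65.8
```

```bash
cat > tilt.py <<'E'
from h import *
o=st(); Y,Z=o['tool_pos'][1],o['tool_pos'][2]-49
im,d,m=cap('wrist'); px,P=cloud(m,d)
k=(abs(P[:,0]-o['tool_pos'][0])<4)&(abs(P[:,1]-Y)<90)&(P[:,2]<Z+32)&(P[:,2]>Z-90); Q=P[k]-[0,Y,Z]; i=np.argsort(Q[:,1]); print(Q[i][::max(1,len(i)//22),1:].round().tolist())
E
python3 tilt.py
```

```text
{'time': 16.0, 'tool_pos': [523.882, 116.197, 211.854], 'tcp_rot': [3.141, 0.0, 1.568], 'joint_positions': [0.075, 0.44, 1.61, -0.0, 1.091, 0.078], 'contact_force': [-0.389, -0.221, -1.794], 'grip_width': 65.756}
[[-13.0, -31.0], [-12.0, -30.0], [-11.0, -29.0], [-10.0, -29.0], [-9.0, -28.0], [-8.0, -30.0], [-7.0, 32.0], [-6.0, -30.0], [-6.0, -30.0], [-5.0, -30.0], [-4.0, -31.0], [-3.0, -31.0], [-3.0, -30.0], [-2.0, -30.0], [-1.0, -31.0], [-0.0, -31.0], [0.0, -31.0], [1.0, -31.0], [2.0, -31.0], [3.0, -33.0], [4.0, -32.0], [4.0, 32.0], [5.0, -36.0]]
```

There was no contact that time: the lip sits 5 mm beyond the pivot, so the foot is only about 71 mm from it. I go back and push until it touches before following the arc.

carry_out --deltas '[[[10,0,0,0],[24,0,5,0],[24,0,20,0],[24,0,34,0],[22,0,34,0],[18,0,34,0],[15,0,34,0],[13,0,34,0],[11,0,34,0]]]'

```text
time: 16.95
tool_pos: [524.3, 131.0, 178.5]
tcp_rot: [3.139, -0.008, 1.566]
contact_force: [-0.7, 24.1, 2.4]
grip_width: 65.9
```

```bash
python3 tilt.py
```

```text
{'time': 16.95, 'tool_pos': [524.314, 131.036, 178.527], 'tcp_rot': [3.139, -0.008, 1.566], 'joint_positions': [0.099, 0.485, 1.642, 0.009, 1.012, 0.099], 'contact_force': [-0.719, 24.146, 2.353], 'grip_width': 65.915}
[[-12.0, -30.0], [-11.0, -30.0], [-10.0, -29.0], [-9.0, -29.0], [-8.0, -30.0], [-7.0, 32.0], [-7.0, 32.0], [-6.0, -31.0], [-5.0, -31.0], [-4.0, 32.0], [-4.0, -30.0], [-3.0, 32.0], [-2.0, -31.0], [-1.0, -31.0], [-0.0, -31.0], [0.0, -32.0], [1.0, -31.0], [2.0, -31.0], [3.0, -33.0], [4.0, 32.0], [5.0, -32.0], [5.0, -34.0], [6.0, -32.0]]
```

Contact now, at 24 N. I follow the arc from here in small steps.

carry_out --deltas '[[[-1,0,-3,0],[-2,0,-6,0],[-3,0,-10,0],[-4,0,-13,0],[-6,0,-16,0],[-8,0,-19,0],[-10,0,-22,0],[-12,0,-25,0]]]'

```text
time: 17.8
tool_pos: [524.6, 116.8, 203.6]
tcp_rot: [3.138, -0.003, 1.568]
contact_force: [1.6, 5.8, -0.3]
grip_width: 65.9
```

```bash
python3 tilt.py
```

```text
{'time': 17.8, 'tool_pos': [524.645, 116.794, 203.603], 'tcp_rot': [3.138, -0.003, 1.568], 'joint_positions': [0.075, 0.45, 1.621, 0.003, 1.068, 0.076], 'contact_force': [1.594, 5.768, -0.309], 'grip_width': 65.948}
[[-44.0, -43.0], [-41.0, -40.0], [-14.0, -35.0], [-12.0, -35.0], [-10.0, -34.0], [-8.0, -34.0], [-8.0, 31.0], [-7.0, 31.0], [-6.0, -34.0], [-5.0, 31.0], [-3.0, -34.0], [-2.0, -33.0], [1.0, -32.0], [3.0, -31.0], [5.0, -32.0], [8.0, -31.0], [10.0, -29.0], [12.0, -31.0], [14.0, -31.0], [16.0, -29.0], [18.0, -28.0], [20.0, -29.0], [21.0, -31.0]]
```

It is rotating and now at about 72°. I continue.

carry_out --deltas '[[[-3,0,-2,0],[-6,0,-4,0],[-9,0,-7,0],[-11,0,-9,0],[-14,0,-11,0],[-16,0,-13,0],[-19,0,-15,0],[-22,0,-17,0],[-25,0,-18,0],[-28,0,-20,0],[-32,0,-21,0],[-35,0,-23,0]]]'

```text
time: 19.05
tool_pos: [525.0, 81.2, 227.4]
tcp_rot: [3.136, -0.002, 1.568]
contact_force: [2.3, 4.2, 0.9]
grip_width: 65.4
```

```bash
python3 tilt.py
```

```text
{'time': 19.05, 'tool_pos': [525.05, 81.188, 227.407], 'tcp_rot': [3.136, -0.002, 1.568], 'joint_positions': [0.008, 0.412, 1.609, 0.002, 1.116, 0.01], 'contact_force': [2.284, 4.222, 0.942], 'grip_width': 65.437}
[[-52.0, -33.0], [-49.0, -35.0], [-47.0, -35.0], [-44.0, -39.0], [-41.0, -40.0], [-24.0, -56.0], [-20.0, -59.0], [-17.0, -62.0], [-12.0, -59.0], [-10.0, 29.0], [-5.0, -53.0], [1.0, -49.0], [6.0, -44.0], [11.0, -39.0], [15.0, -35.0], [19.0, -31.0], [23.0, -28.0], [26.0, -25.0], [29.0, -22.0], [32.0, -19.0], [35.0, -16.0], [38.0, -15.0], [40.0, -15.0]]
```

carry_out --deltas '[[[-3,0,-2,0],[-6,0,-3,0],[-10,0,-4,0],[-13,0,-4,0],[-17,0,-5,0],[-20,0,-5,0],[-24,0,-5,0],[-27,0,-5,0],[-31,0,-5,0],[-34,0,-4,0],[-37,0,-4,0]]]'

```text
time: 20.2
tool_pos: [524.0, 42.8, 230.1]
tcp_rot: [3.14, 0.001, 1.568]
contact_force: [1.0, 1.8, 5.8]
grip_width: 65.4
```

```bash
python3 tilt.py
```

```text
{'time': 20.2, 'tool_pos': [523.982, 42.837, 230.123], 'tcp_rot': [3.14, 0.001, 1.568], 'joint_positions': [-0.064, 0.401, 1.617, -0.001, 1.121, -0.061], 'contact_force': [1.044, 1.799, 5.825], 'grip_width': 65.358}
[[-25.0, -54.0], [-21.0, -6.0], [-21.0, -3.0], [-20.0, -1.0], [-19.0, 7.0], [-18.0, 8.0], [-18.0, 14.0], [-17.0, 15.0], [-15.0, -56.0], [-11.0, -55.0], [-7.0, -57.0], [-3.0, -60.0], [1.0, -60.0], [5.0, -61.0], [9.0, -63.0], [13.0, -62.0], [17.0, -64.0], [25.0, -51.0], [34.0, -25.0], [39.0, -10.0], [44.0, 3.0], [46.0, 3.0], [48.0, 5.0]]
```

The tilt is down to about 13°, so pressing on the bench will finish the job. I carry the cup back to its free spot and press it flat.

carry_out --deltas '[[[0,0,-15,0],[-20,-5,-28,0],[-60,-18,-28,0],[-105,-32,-28,0],[-150,-46,-28,0],[-195,-60,-28,0],[-235,-73,-28,0],[-255,-79,-20,0],[-255,-79,20,0],[-255,-79,60,0],[-255,-79,85,0],[-255,-79,98,0],[-255,-79,104,0],[-255,-79,108,0],[-255,-79,110,0],[-255,-79,111,0],[-255,-79,111,0]]]'

```text
time: 21.95
tool_pos: [444.2, -211.5, 118.7]
tcp_rot: [3.141, 0.001, 1.568]
contact_force: [0.2, 0.8, -1.3]
grip_width: 65.5
```

```bash
python3 tilt.py
```

```text
{'time': 21.95, 'tool_pos': [444.168, -211.49, 118.707], 'tcp_rot': [3.141, 0.001, 1.568], 'joint_positions': [-0.6, 0.501, 1.831, -0.0, 0.808, -0.598], 'contact_force': [0.197, 0.839, -1.254], 'grip_width': 65.486}
[[-25.0, -55.0], [-21.0, -9.0], [-20.0, -2.0], [-18.0, 11.0], [-18.0, 18.0], [-14.0, -55.0], [-8.0, -57.0], [-1.0, -59.0], [5.0, -61.0], [12.0, -61.0], [18.0, -63.0], [33.0, -28.0], [39.0, -11.0], [43.0, -1.0], [45.0, -70.0], [47.0, 4.0], [53.0, -72.0], [59.0, -70.0], [65.0, -70.0], [72.0, -69.0], [78.0, -69.0], [84.0, -69.0], [90.0, -71.0]]
```

carry_out --deltas '[[[0,0,2,0],[0,0,4,0],[0,0,6,0],[0,0,8,0],[0,0,10,0],[0,0,11,0],[0,0,11,0]]]'

```text
time: 22.7
tool_pos: [448.1, -215.8, 113.0]
tcp_rot: [3.129, 0.011, 1.569]
contact_force: [-2.5, -8.7, 38.0]
grip_width: 65.3
```

```bash
python3 tilt.py
```

```text
{'time': 22.7, 'tool_pos': [448.09, -215.836, 113.033], 'tcp_rot': [3.129, 0.011, 1.569], 'joint_positions': [-0.602, 0.512, 1.832, -0.003, 0.78, -0.598], 'contact_force': [-2.454, -8.691, 38.04], 'grip_width': 65.337}
[[-25.0, -52.0], [-21.0, -3.0], [-20.0, -53.0], [-19.0, 7.0], [-19.0, 15.0], [-15.0, -54.0], [-9.0, -54.0], [-2.0, -56.0], [5.0, -58.0], [12.0, -57.0], [19.0, -59.0], [33.0, -26.0], [39.0, -63.0], [43.0, -65.0], [45.0, 10.0], [48.0, -65.0], [54.0, -64.0], [60.0, -64.0], [66.0, -64.0], [72.0, -64.0], [78.0, -63.0], [84.0, -65.0], [90.0, -65.0]]
```

About 10° remains, well inside the cup's stable range, so it will rock upright on release. I ease off, open and rise.

carry_out --deltas '[[[0,0,-3,0],[0,0,-5,0],[0,0,-6,0]]]'

```text
time: 23.05
tool_pos: [445.2, -212.1, 114.4]
tcp_rot: [3.138, 0.002, 1.568]
contact_force: [2.1, -0.7, 2.7]
grip_width: 65.4
```

carry_out --deltas '[[[0,0,0,0],[0,0,0,0],[0,0,0,0],[0,0,0,0],[0,0,-25,0],[0,0,-70,0],[0,0,-115,0],[0,0,-115,0]]]' --fingers 91.8

```text
time: 23.85
tool_pos: [446.0, -212.6, 233.5]
tcp_rot: [3.133, 0.006, 1.569]
contact_force: [0.7, -0.4, 0.2]
grip_width: 91.9
```

```bash
python3 - <<'E'
from h import *
im,d,m=cap('wrist'); o=st(); px,P=cloud(m,d)
k=(np.hypot(P[:,0]-445,P[:,1]+212)<60)&(P[:,2]>68)&(P[:,2]<85); Q=P[k]
print('cup rim',len(Q),cv2.minEnclosingCircle(Q[:,:2].astype(np.float32)),np.percentile(Q[:,2],[2,50,98]).round(1))
t,dt,mt=cap('top'); s,ds,ms=cap('scene')
px,P=cloud(mt,dt); k=np.hypot(P[:,0]-523,P[:,1]-18)<30; print('jar inside z',np.percentile(P[k][:,2],[2,50,98]).round())
cu,cv=proj(mt,[[530,18,50]])[0].astype(int)
A=cv2.resize(t[150:280,190:410],(400,236),interpolation=cv2.INTER_CUBIC)
A=cv2.resize(t[150:280,190:460],(800,385),interpolation=cv2.INTER_CUBIC)
B=cv2.resize(im,(266,200)); u,v=proj(ms,[[525,18,100]])[0].astype(int)
C=cv2.resize(s[v-30:v+30,u-40:u+40],(267,200),interpolation=cv2.INTER_CUBIC); D=cv2.resize(t[cv-20:cv+25,cu-30:cu+30],(267,200),interpolation=cv2.INTER_CUBIC)
cv2.imwrite('pics/c12.png',np.vstack([A,np.hstack([B,C,D])]))
go(428,273,230,90,o)
E
```

```text
{'time': 23.9, 'tool_pos': [444.953, -211.909, 230.692], 'tcp_rot': [3.137, 0.003, 1.569], 'joint_positions': [-0.6, 0.343, 1.708, -0.0, 1.085, -0.598], 'contact_force': [0.231, -0.589, -1.341], 'grip_width': 91.751}
cup rim 2172 ((446.60821533203125, -215.61631774902344), 35.41307830810547) [68.6 75.4 77.1]
jar inside z [75. 81. 87.]
row [484.9, -18.1, -1.0] -0.03
```

View pics/c12.png

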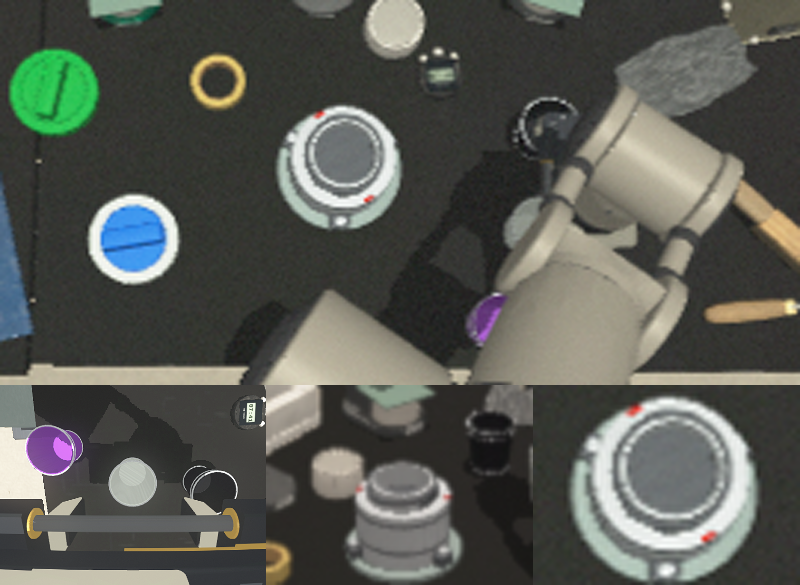

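The cup stands empty and upright at (446,−216), centred in the wrist inset at (132,480), with its rim at z≈75. The stopwatch at (440,72) and the brush have not moved. The bench in view shows no balls, and the jar interior shows only the grey disc. Now the lid: I hover and measure its bar (numbers only, as the picture quota is used up).

carry_out --deltas '[[[40,-2,0,-0.5],[90,-4,0,-1],[140,-6,0,-1.5],[190,-8,0,-2],[240,-9,0,-2],[290,-11,0,-2],[340,-13,0,-2],[390,-15,0,-2],[440,-16,0,-2],[470,-17,0,-2],[486,-17,0,-2],[486,-17,0,-2],[486,-17,0,-2]]]'

```text
time: 25.3
tool_pos: [427.9, 273.7, 227.1]
tcp_rot: [-3.139, 0.001, 1.743]
contact_force: [-0.0, -1.1, -0.8]
grip_width: 91.8
```

```bash
python3 - <<'E'
from h import *
o=st(); im,d,m=cap('wrist'); px,P=cloud(m,d)
k=(np.hypot(P[:,0]-430,P[:,1]-273)<60)&(P[:,2]>48)&(P[:,2]<60); Q=P[k]; print('bar',len(Q),np.median(Q[:,2]),cv2.minAreaRect(Q[:,:2].astype(np.float32)))
k=(np.hypot(P[:,0]-430,P[:,1]-273)<70)&(P[:,2]>15)&(P[:,2]<35); Q=P[k]; print('lid',cv2.minEnclosingCircle(Q[:,:2].astype(np.float32)),np.percentile(Q[:,2],[5,50,95]).round())
t,dt,mt=cap('top'); 
hsv=cv2.cvtColor(t,cv2.COLOR_BGR2HSV); g=cv2.inRange(hsv,(0,0,170),(180,50,255)); c,l,st_,ce=cv2.connectedComponentsWithStats(g)
for j in range(1,c):
    w=world(mt,[ce[j]],z=11)[0]
    if 4<st_[j,4]<150 and 200<w[0]<800 and -500<w[1]<250: print('white',ce[j].round(),st_[j].tolist(),w.round(), )
# marks by wrist/top + stopwatch
red=cv2.inRange(hsv,(0,110,80),(8,255,255))|cv2.inRange(hsv,(172,110,80),(180,255,255)); c,l,st_,ce=cv2.connectedComponentsWithStats(red)
for j in range(1,c):
    w=world(mt,[ce[j]],z=91)[0]
    if np.hypot(w[0]-525,w[1]-18)<80: print('red',w.round(1),st_[j,4])
px,P=cloud(mt,dt); k=(np.hypot(P[:,0]-525,P[:,1]-18)<70)&(P[:,2]>85)&(P[:,2]<97)
print('shoulder',cv2.minEnclosingCircle(P[k][:,:2].astype(np.float32)))
E
```

```text
{'time': 25.3, 'tool_pos': [427.901, 273.718, 227.139], 'tcp_rot': [-3.139, 0.001, 1.743], 'joint_positions': [0.418, 0.376, 1.667, -0.001, 1.101, 0.247], 'contact_force': [-0.045, -1.147, -0.777], 'grip_width': 91.752}
bar 3220 53.18533907376852 ((432.3502502441406, 277.1689147949219), (23.652820587158203, 75.7586898803711), 9.538755416870117)
lid ((432.0867004394531, 277.80889892578125), 55.686920166015625) [22. 24. 26.]
white [435. 152.] [434, 151, 3, 2, 5] [ 744. -482.   11.]
white [338. 175.] [337, 174, 4, 3, 10] [ 648. -110.   11.]
white [300. 193.] [295, 190, 12, 8, 18] [577.  36.  11.]
white [313. 193.] [309, 191, 8, 6, 11] [576. -15.  11.]
white [302. 208.] [294, 199, 23, 14, 39] [520.  26.  11.]
white [290. 216.] [284, 200, 17, 27, 102] [490.  71.  11.]
white [304. 224.] [303, 223, 4, 3, 9] [459.  18.  11.]
white [250. 248.] [245, 237, 12, 22, 122] [370. 216.  11.]
red [578.1  48.   91. ] 5
red [475.3 -10.6  91. ] 4
shoulder ((524.4191284179688, 17.39521026611328), 62.664981842041016)
```

The lid is at (432,276–277) with its bar at 99.5°, bar and lid sizes as given. There are no loose white balls on the bench; the only white spots are highlights on the jar, lid edge and stopwatch. I grasp the bar.

carry_out --deltas '[[[1,4,40,0],[2,4,85,0],[2,4,115,0],[2,4,130,0],[2,4,134,0],[2,4,134,0]]]'

```text
time: 26.0
tool_pos: [432.1, 276.4, 94.1]
tcp_rot: [-3.141, 0.0, 1.741]
contact_force: [0.4, 0.4, -0.4]
grip_width: 91.8
```

carry_out --deltas '[[[0,0,0,0],[0,0,0,0],[0,0,0,0],[0,0,0,0],[0,0,0,0],[0,0,0,0],[0,0,0,0],[0,0,0,0],[0,0,-10,0],[0,0,-50,0],[0,0,-95,0],[0,0,-140,0],[0,0,-150,0],[0,0,-150,0]]]' --fingers 10

```text
time: 27.4
tool_pos: [432.3, 277.6, 246.2]
tcp_rot: [3.138, -0.001, 1.743]
contact_force: [0.8, -0.6, -3.6]
grip_width: 23.9
```

```bash
python3 - <<'E'
from h import *
o=st(); go(525,17.5,255,50,o)
im,d,m=cap('wrist'); px,P=cloud(m,d); tz=o['tool_pos'][2]
k=(np.hypot(P[:,0]-430,P[:,1]-275)<62)&(P[:,2]>tz-80)&(P[:,2]<tz-61); Q=P[k]
print(len(Q),cv2.minEnclosingCircle(Q[:,:2].astype(np.float32)),np.percentile(Q[:,2],[5,50,95])-tz)
E
```

```text
{'time': 27.4, 'tool_pos': [432.251, 277.595, 246.21], 'tcp_rot': [3.138, -0.001, 1.743], 'joint_positions': [0.422, 0.362, 1.629, -0.0, 1.146, 0.249], 'contact_force': [0.829, -0.637, -3.61], 'grip_width': 23.904}
row [-272.1, 46.9, -8.9] 9.97
7880 ((432.5223388671875, 278.9732666015625), 53.88677215576172) [-79.90339431 -78.81082534 -72.85645284]
```

The lid is held: width 23.9 mm and weight about 3 N. I carry it over the jar with the bar at 50°, which is 20° anticlockwise of the marks.

carry_out --deltas '[[[-30,5,0,1],[-75,13,0,2.5],[-120,21,0,4],[-165,28,0,5.5],[-210,36,0,7],[-245,42,0,8.5],[-265,46,0,10],[-272,47,0,10],[-272,47,0,10],[-272,47,0,10]]]'

```text
time: 28.45
tool_pos: [523.9, 18.4, 243.2]
tcp_rot: [-3.139, 0.001, 0.873]
contact_force: [0.3, -0.1, -2.9]
grip_width: 23.7
```

```bash
python3 - <<'E'
from h import *
o=st(); go(525,17.5,212,50,o)
im,d,m=cap('wrist'); px,P=cloud(m,d)
k=(np.hypot(P[:,0]-525,P[:,1]-18)<75)&(P[:,2]>84)&(P[:,2]<98); Q=P[k]; print('shoulder',len(Q),cv2.minEnclosingCircle(Q[:,:2].astype(np.float32)))
# outer-edge fit
from scipy.optimize import least_squares
a=np.arctan2(Q[:,1]-18,Q[:,0]-525); r=np.hypot(Q[:,1]-18,Q[:,0]-525); E=[]
for b in np.arange(-np.pi,np.pi,.1):
    s=(a>=b)&(a<b+.1)
    if s.sum()>5: E.append(Q[s][np.argmax(r[s]),:2])
E=np.array(E); f=least_squares(lambda p:np.hypot(*(E-p[:2]).T)-62,[525,18],loss='soft_l1'); print(f.x,len(E))
k=(np.hypot(P[:,0]-o['tool_pos'][0],P[:,1]-o['tool_pos'][1])<66)&(P[:,2]>168)&(P[:,2]<182); Q=P[k]; print('lid',cv2.minEnclosingCircle(Q[:,:2].astype(np.float32)))
E
```

```text
{'time': 28.45, 'tool_pos': [523.89, 18.412, 243.18], 'tcp_rot': [-3.139, 0.001, 0.873], 'joint_positions': [-0.111, 0.387, 1.6, 0.0, 1.157, 0.586], 'contact_force': [0.349, -0.08, -2.888], 'grip_width': 23.722}
row [0.0, 1.5, 31.2] 0.01
shoulder 3394 ((538.4410400390625, 35.4876594543457), 58.86985778808594)
[525.16927262  20.40079005] 24
lid ((535.4512329101562, 32.92439270019531), 20.841365814208984)
```

carry_out --deltas '[[[0.5,1,10,0],[0.5,1,20,0],[0.5,1,27,0],[0.5,1,32,0],[0.5,1,36,0],[0.5,1,39,0],[0.5,1,42,0],[0.5,1,42,0]]]'

```text
time: 29.3
tool_pos: [525.9, 17.3, 202.8]
tcp_rot: [3.141, -0.001, 0.87]
contact_force: [0.3, 2.0, 3.0]
grip_width: 23.7
```

It rests at about 109 mm, on the thread, under light contact. I turn it anticlockwise with light pressure.

carry_out --deltas '[[[0,0,1,-1],[0,0,1,-2],[0,0,1,-3],[0,0,1,-4],[0,0,1,-5],[0,0,1,-5]]]'

```text
time: 29.9
tool_pos: [526.7, 16.3, 202.3]
tcp_rot: [3.138, 0.0, 1.305]
contact_force: [1.7, -2.1, 5.0]
grip_width: 24.2
```

carry_out --deltas '[[[0,0,2,0],[0,0,4,0],[0,0,5,0],[0,0,5,0]]]'

```text
time: 30.3
tool_pos: [527.3, 16.1, 201.5]
tcp_rot: [3.133, 0.001, 1.304]
contact_force: [-7.7, -4.4, 36.6]
grip_width: 24.5
```

It's still supported at the same height with 36 N, which suggests an off-centre lid. I measure the lid and jar edges in the same wrist view.

```bash
cat > rel.py <<'E'
from h import *
from scipy.optimize import least_squares
o=st(); im,d,m=cap('wrist'); px,P=cloud(m,d); tx,ty,tz=o['tool_pos']
def edge(Q,R):
    a=np.arctan2(Q[:,1]-18,Q[:,0]-525); r=np.hypot(Q[:,1]-18,Q[:,0]-525); E=[]
    for b in np.arange(-np.pi,np.pi,.06):
        s=(a>=b)&(a<b+.06)
        if s.sum()>5: E.append(Q[s][np.argsort(r[s])[-2],:2])
    E=np.array(E); f=least_squares(lambda p:np.hypot(*(E-p[:2]).T)-R,[525,18],loss='soft_l1'); return f.x.round(1),len(E),np.degrees(np.arctan2(*(E-f.x).T[::-1]))[[0,-1]].round()
near=np.hypot(P[:,0]-525,P[:,1]-18)<80
L=P[near&(P[:,2]>tz-76)&(P[:,2]<tz-64)]; print('lid',edge(L,55),'plane z',np.median(L[:,2]))
A=np.c_[L[:,:2]-[525,18],np.ones(len(L))]; print('plane',np.linalg.lstsq(A,L[:,2],rcond=None)[0].round(3))
S=P[near&(P[:,2]>84)&(P[:,2]<98)]; print('shoulder',edge(S,62),np.median(S[:,2]))
B=P[near&(P[:,2]>tz-45)&(P[:,2]<tz-35)&(np.hypot(P[:,0]-tx,P[:,1]-ty)<45)]; print('bartop',len(B),np.median(B[:,2]) if len(B) else '')
E
python3 rel.py
```

```text
{'time': 30.3, 'tool_pos': [527.293, 16.141, 201.463], 'tcp_rot': [3.133, 0.001, 1.304], 'joint_positions': [-0.114, 0.434, 1.653, -0.002, 1.046, 0.154], 'contact_force': [-7.656, -4.354, 36.582], 'grip_width': 24.502}
lid (array([528.3,   0.6]), 34, array([ 51., 133.])) plane z 125.94486960446308
plane [ 1.14000e-01 -1.07000e-01  1.31296e+02]
shoulder (array([525.6,  20. ]), 47, array([  3., 163.])) 90.67160515457613
bartop 615 161.4703478167781
```

carry_out --deltas '[[[0,0,-8,0],[0,0,-18,2],[0,0,-24,4],[0,0,-24,5],[0,0,-24,5]]]'

```text
time: 30.85
tool_pos: [525.2, 17.3, 219.7]
tcp_rot: [-3.14, 0.001, 0.868]
contact_force: [-0.7, 0.1, -1.8]
grip_width: 23.7
```

```bash
cat > pl.py <<'E'
from h import *
o=st(); im,d,m=cap('wrist'); px,P=cloud(m,d); t=o['tool_pos']; R=Ro.from_euler('xyz',o['tcp_rot']).as_matrix()
Q=(P-t)@R   # tool coordinates: z ahead
k=(np.hypot(Q[:,0],Q[:,1])<75)&(Q[:,2]>30)&(Q[:,2]<125); Q=Q[k]
for x in range(-60,75,6):
    for y in (-42,-21,0,21,42):
        s=(abs(Q[:,0]-x)<2)&(abs(Q[:,1]-y)<3)
        print('%6.1f'%np.median(Q[s][:,2]) if s.sum()>3 else '   .  ',end='')
    print('  x',x)
E
python3 pl.py
```

```text
{'time': 30.85, 'tool_pos': [525.19, 17.291, 219.655], 'tcp_rot': [-3.14, 0.001, 0.868], 'joint_positions': [-0.113, 0.414, 1.629, -0.0, 1.1, 0.59], 'contact_force': [-0.705, 0.116, -1.787], 'grip_width': 23.661}
   .     .     .     .     .    x -60
   .     .     .     .     .    x -54
   .    83.4   .     .     .    x -48
   .     .     .     .     .    x -42
   .     .     .     .     .    x -36
   .     .    52.2   .     .    x -30
   .     .    51.9   .     .    x -24
   .     .    51.6   .     .    x -18
   .     .     .     .     .    x -12
   .     .     .     .     .    x -6
   .     .    50.9   .     .    x 0
  81.0  79.1  50.7  78.6  79.9  x 6
  81.0  50.7  50.6  54.2  79.8  x 12
  80.8  78.6  50.2  77.8  79.4  x 18
  80.9  78.5  50.0  77.7  79.2  x 24
  80.6  78.1  49.7  77.4  79.1  x 30
  80.7  79.5  58.1  79.0  80.6  x 36
   .    79.6  79.0  78.9   .    x 42
   .    79.6  79.0  78.9   .    x 48
   .    85.8  79.8  90.2   .    x 54
   .     .     .     .     .    x 60
   .     .     .     .     .    x 66
   .     .     .     .     .    x 72
```

In tool coordinates the bar top is 51 mm ahead of the TCP, not 40, so the lid slipped down about 10 mm during the lift. That means the first contact was already the dropped position, with the lid at about 99 mm. I set it down there again at 50°, then regrip the bar deeper.

carry_out --deltas '[[[0,0,6,0],[0,0,11,0],[0,0,14,0],[0,0,16,0],[0,0,17,0],[0,0,17,0]]]'

```text
time: 31.5
tool_pos: [525.6, 17.4, 203.7]
tcp_rot: [-3.141, -0.0, 0.871]
contact_force: [-2.0, 2.4, 3.3]
grip_width: 23.9
```

```bash
python3 pl.py
```

```text
{'time': 31.5, 'tool_pos': [525.551, 17.397, 203.653], 'tcp_rot': [-3.141, -0.0, 0.871], 'joint_positions': [-0.113, 0.432, 1.65, 0.0, 1.06, 0.587], 'contact_force': [-2.008, 2.369, 3.276], 'grip_width': 23.857}
   .     .     .     .     .    x -60
   .     .     .     .     .    x -54
   .    82.6   .     .     .    x -48
   .     .     .     .     .    x -42
   .     .     .     .     .    x -36
   .     .    51.9   .     .    x -30
   .     .    51.5   .     .    x -24
   .     .    51.3   .     .    x -18
   .     .     .     .     .    x -12
   .     .     .     .     .    x -6
   .     .    50.9   .     .    x 0
  80.9  79.2  50.8  78.4  80.1  x 6
  81.2  50.6  50.8  54.1  80.0  x 12
  81.2  78.9  50.5  78.1  79.7  x 18
  81.1  78.7  50.3  78.0  79.6  x 24
  81.1  78.5  50.0  77.9  79.5  x 30
  86.4  79.8  58.2  79.4  92.0  x 36
 113.0  80.3  79.7  79.6 113.1  x 42
 113.1  80.1  79.6  79.6 114.1  x 48
   .   112.8  84.5 112.2   .    x 54
   .   113.5 112.7 113.1   .    x 60
   .     .   123.9   .     .    x 66
   .     .     .     .     .    x 72
```

The lid's top plate is at z=123.5, so its origin is about 99.5 mm, which is the dropped position. I open, go 10 mm deeper, regrip, and only then turn.

carry_out --deltas '[[[0,0,0,0],[0,0,0,0],[0,0,4,0],[0,0,10,0],[0,0,10,0]]]' --fingers 40

```text
time: 32.05
tool_pos: [525.3, 17.1, 192.0]
tcp_rot: [-3.14, 0.001, 0.87]
contact_force: [0.3, 0.6, -0.0]
grip_width: 39.8
```

carry_out --deltas '[[[0,0,0,0],[0,0,0,0],[0,0,0,0],[0,0,0,0],[0,0,0,0],[0,0,0,0]]]' --fingers 10

```text
time: 32.65
tool_pos: [525.8, 17.2, 193.3]
tcp_rot: [3.141, -0.0, 0.87]
contact_force: [-0.5, 0.2, 0.7]
grip_width: 24.2
```

```bash
python3 pl.py
```

```text
{'time': 32.65, 'tool_pos': [525.801, 17.18, 193.273], 'tcp_rot': [3.141, -0.0, 0.87], 'joint_positions': [-0.113, 0.445, 1.662, -0.0, 1.034, 0.588], 'contact_force': [-0.498, 0.152, 0.711], 'grip_width': 24.218}
   .     .     .     .     .    x -60
   .     .     .     .     .    x -54
   .    71.1   .    71.1   .    x -48
   .     .     .     .     .    x -42
   .     .     .     .     .    x -36
   .     .     .     .     .    x -30
   .     .    41.0   .     .    x -24
   .     .    40.8   .     .    x -18
   .     .    40.6   .     .    x -12
   .     .     .     .     .    x -6
   .     .     .     .     .    x 0
  70.9   .    40.7   .    71.3  x 6
  70.0  50.6  40.7  54.1  70.8  x 12
  70.2  68.4  40.5  68.7  70.8  x 18
  70.3  68.3  40.5  68.7  70.8  x 24
  70.1  68.2  40.5  68.4  70.8  x 30
  70.8  69.5  45.0  70.2  88.5  x 36
 102.5  70.2  70.1  70.5 102.7  x 42
 102.8  70.2  70.3  70.7 104.2  x 48
   .   102.4  74.5 102.1   .    x 54
   .   103.0 102.4 103.8   .    x 60
   .     .   113.0   .     .    x 66
   .     .     .     .     .    x 72
```

The regrip is level and deep, with the lid at about 99 mm. I turn it clockwise, following the thread down.

carry_out --deltas '[[[0,0,0,1],[0,0,0,2],[0,0,0,3],[0,0,0,4],[0,0,0.3,5],[0,0,0.7,6],[0,0,1,7],[0,0,1.4,8],[0,0,1.7,9],[0,0,2,10],[0,0,2.4,11],[0,0,2.7,12],[0,0,3,13],[0,0,3,13]]]'

```text
time: 34.1
tool_pos: [525.6, 17.2, 189.9]
tcp_rot: [3.141, 0.001, -0.265]
contact_force: [-0.1, 0.2, -1.8]
grip_width: 23.9
```

```bash
python3 pl.py | sed -n '1p;12,22p'; python3 -c "
from h import *
print(bot.get_obs()['moment'])"
```

```text
{'time': 34.1, 'tool_pos': [525.599, 17.169, 189.943], 'tcp_rot': [3.141, 0.001, -0.265], 'joint_positions': [-0.113, 0.449, 1.666, -0.0, 1.027, 1.723], 'contact_force': [-0.11, 0.202, -1.824], 'grip_width': 23.942}
   .     .     .     .     .    x 0
  70.0  68.9  40.7  69.0  71.0  x 6
  70.1  51.5  40.5  55.0  71.0  x 12
  70.3  68.3  40.7  68.7  70.9  x 18
  70.1  68.4  40.6  68.7  70.8  x 24
  70.2  68.2  40.5  68.8  70.8  x 30
  76.1  69.9  49.0  70.6  99.0  x 36
  98.0  70.2  70.4  70.5  99.9  x 42
 100.1  70.5  70.2  71.1   .    x 48
   .    99.2  77.4  99.4   .    x 54
   .   110.0 100.3   .     .    x 60
[ 0.05125422  0.02552168 -0.01977232]
```

It tracks down: the lid is at about 95.5 mm with the bar 45° past the marks. I keep turning until it stops.

carry_out --deltas '[[[0,0,0.3,1],[0,0,0.6,2],[0,0,1,3],[0,0,1.2,3.5],[0,0,1.2,4],[0,0,1.2,4.5],[0,0,1.2,4.5]]]'

```text
time: 34.85
tool_pos: [526.0, 16.8, 189.4]
tcp_rot: [3.142, -0.001, -0.655]
contact_force: [0.4, -1.3, 2.6]
grip_width: 23.9
```

```bash
python3 pl.py | sed -n '1p;14,22p'; python3 -c "
from h import *
print(bot.get_obs()['moment'])"
```

```text
{'time': 34.85, 'tool_pos': [526.025, 16.8, 189.43], 'tcp_rot': [3.142, -0.001, -0.655], 'joint_positions': [-0.113, 0.45, 1.666, -0.001, 1.024, 2.113], 'contact_force': [0.414, -1.339, 2.622], 'grip_width': 23.894}
  70.3  54.0  40.7  55.3  70.8  x 12
  70.4  68.4  40.6  68.7  70.8  x 18
  70.5  68.5  40.5  68.7  70.8  x 24
  70.4  68.5  40.6  68.8  70.8  x 30
  78.4  70.3  50.4  70.7  98.6  x 36
  98.9  70.4  70.6  70.7  99.8  x 42
 109.6  70.9  70.5  71.4   .    x 48
   .    99.1  81.3  99.5   .    x 54
   .     .   107.1   .     .    x 60
[-0.31048006  0.18162162  0.04574824]
```

carry_out --deltas '[[[0,0,0,0.7],[0,0,0,1.4],[0,0,0,2],[0,0,0,2]]]'

```text
time: 35.3
tool_pos: [525.8, 16.9, 189.3]
tcp_rot: [3.141, -0.001, -0.83]
contact_force: [-0.6, -2.4, 3.1]
grip_width: 23.9
```

```bash
python3 pl.py | sed -n '1p;14,22p'; python3 -c "
from h import *
print(bot.get_obs()['moment'])"
```

```text
{'time': 35.3, 'tool_pos': [525.818, 16.931, 189.262], 'tcp_rot': [3.141, -0.001, -0.83], 'joint_positions': [-0.113, 0.45, 1.667, -0.001, 1.024, 2.288], 'contact_force': [-0.56, -2.43, 3.111], 'grip_width': 23.872}
  70.3  55.3  40.5  57.2  70.8  x 12
  70.4  68.4  40.6  68.7  70.6  x 18
  70.3  68.4  40.5  68.6  70.6  x 24
  70.4  68.5  40.6  68.6  70.7  x 30
  80.8  70.4  50.1  70.6  98.4  x 36
  98.6  70.4  70.5  70.5  99.6  x 42
 108.8  71.0  70.3  71.4   .    x 48
   .    98.9  79.2  99.7   .    x 54
   .     .   108.0   .     .    x 60
[-0.29322213  0.34822094 -0.02824713]
```

The bar is 77° past the marks and the lid origin is at about 95 mm, which is home. I release, retreat clear of everything and check.

carry_out --deltas '[[[0,0,0,0],[0,0,0,0],[0,0,0,0],[0,0,0,0],[0,0,-20,0],[0,0,-60,0],[0,0,-100,0],[0,0,-120,0],[0,0,-120,0]]]' --fingers 60

```text
time: 36.25
tool_pos: [526.9, 17.1, 312.3]
tcp_rot: [-3.137, -0.005, -0.831]
contact_force: [0.7, -0.8, 0.2]
grip_width: 60.0
```

```bash
python3 - <<'E'
from h import *
o=st(); im,d,m=cap('wrist'); px,P=cloud(m,d); n=np.hypot(P[:,0]-525,P[:,1]-18)
B=P[(n<50)&(P[:,2]>143)&(P[:,2]<156)]; r=cv2.minAreaRect(B[:,:2].astype(np.float32)); print('bar',r,'z',np.median(B[:,2]))
L=P[(n>20)&(n<60)&(P[:,2]>110)&(P[:,2]<128)]; print('lid',cv2.minEnclosingCircle(L[:,:2].astype(np.float32)),np.percentile(L[:,2],[10,50,90]).round(1))
A=np.c_[L[:,:2]-[525,18],np.ones(len(L))]; print('plane',np.linalg.lstsq(A,L[:,2],rcond=None)[0].round(3))
S=P[(n>57)&(n<63)&(P[:,2]>80)&(P[:,2]<100)]; print('shoulder z',np.median(S[:,2]))
E
```

```text
{'time': 36.25, 'tool_pos': [526.875, 17.145, 312.291], 'tcp_rot': [-3.137, -0.005, -0.831], 'joint_positions': [-0.113, 0.328, 1.488, 0.0, 1.319, 2.289], 'contact_force': [0.697, -0.807, 0.192], 'grip_width': 60.017}
bar ((525.8670654296875, 17.913129806518555), (24.014562606811523, 74.66793060302734), 41.80020523071289) z 148.34361887609572
lid ((525.8726806640625, 17.937925338745117), 55.55418395996094) [117.9 119.3 121.1]
plane [-2.00000e-03  5.00000e-03  1.19426e+02]
shoulder z 90.55121147858205
```

carry_out --deltas '[[[20,20,-20,0],[40,40,-40,0],[60,70,-50,0],[60,110,-50,0],[60,150,-50,0],[60,180,-50,0],[60,200,-50,0],[60,200,-50,0]]]'

```text
time: 37.1
tool_pos: [416.7, -162.9, 357.6]
tcp_rot: [3.14, 0.003, -0.834]
contact_force: [-0.5, 1.0, -0.1]
grip_width: 60.1
```

```bash
python3 - <<'E'
from h import *
st(); im,d,m=cap('top'); px,P=cloud(m,d)
def c(n,x,y,r,zl,zh):
    Q=P[(np.hypot(P[:,0]-x,P[:,1]-y)<r)&(P[:,2]>zl)&(P[:,2]<zh)]
    print(n,len(Q),[round(v,1) for v in (*cv2.minEnclosingCircle(Q[:,:2].astype(np.float32))[0],np.median(Q[:,2]))] if len(Q)>5 else '')
c('cup rim',445,-214,50,66,90); c('cup inside floor',446,-215,15,-20,60); c('stopw (was 653,-109)',653,-109,50,8,25); c('lid',525,18,60,110,130); c('bar',525,18,60,142,160)
c('black',570,-234,45,50,90);c('purple',330,-170,45,50,90)
o=cv2.imread('pics/top0.png'); hsv=lambda i:cv2.inRange(cv2.cvtColor(i,cv2.COLOR_BGR2HSV),(8,60,90),(25,200,255))
for i in (o,im):
    y,x=np.nonzero(hsv(i)[195:250,415:480]); print('brush px',x.mean().round(1),y.mean().round(1),len(x))
E
```

```text
{'time': 37.1, 'tool_pos': [416.743, -162.936, 357.604], 'tcp_rot': [3.14, 0.003, -0.834], 'joint_positions': [-0.544, 0.151, 1.598, -0.001, 1.395, 1.861], 'contact_force': [-0.517, 1.018, -0.124], 'grip_width': 60.127}
cup rim 9 [443.5, -214.9, np.float64(76.8)]
cup inside floor 0 
stopw (was 653,-109) 202 [655.5, -108.9, np.float64(14.6)]
lid 618 [524.6, 16.8, np.float64(120.9)]
bar 156 [524.4, 16.5, np.float64(149.4)]
black 45 [590.8, -230.4, np.float64(69.4)]
purple 0 
brush px 33.3 27.6 531
brush px 40.7 34.2 360
```

The lid is level and home: bar top at z≈148–149 and bar 78° past the marks. The arm partly hides the brush and cup, so I move aside once for a clean final check.

carry_out --deltas '[[[-35,-32,0,0],[-70,-64,0,0],[-105,-96,0,0],[-140,-128,0,0],[-175,-160,0,0],[-210,-190,0,0],[-240,-218,0,0],[-240,-218,0,0]]]'

```text
time: 37.95
tool_pos: [417.1, 167.5, 357.9]
tcp_rot: [3.141, 0.002, -0.824]
contact_force: [0.6, -0.8, -0.0]
grip_width: 60.0
```

```bash
python3 - <<'E'
from h import *
st(); im,d,m=cap('top'); px,P=cloud(m,d)
def c(n,x,y,r,zl,zh):
    Q=P[(np.hypot(P[:,0]-x,P[:,1]-y)<r)&(P[:,2]>zl)&(P[:,2]<zh)]
    print(n,len(Q),[round(float(v),1) for v in (*cv2.minEnclosingCircle(Q[:,:2].astype(np.float32))[0],np.median(Q[:,2]))] if len(Q)>5 else '')
c('cup rim',445,-214,50,66,90); c('cup floor',446,-215,15,-20,60); c('black',570,-234,45,50,90);c('purple',330,-170,45,50,90)
o=cv2.imread('pics/top0.png'); f=lambda i:cv2.inRange(cv2.cvtColor(i,cv2.COLOR_BGR2HSV),(8,60,90),(25,200,255))
for i in (o,im):
    y,x=np.nonzero(f(i)[195:250,415:480]); print('brush px',x.mean().round(1),y.mean().round(1),len(x))
g=cv2.absdiff(o,im).max(2)>90; n,l,s,ce=cv2.connectedComponentsWithStats(g.astype(np.uint8))
print('changed',[(ce[j].round().tolist(),int(s[j,4])) for j in range(1,n) if s[j,4]>12 and ce[j][1]<270])
bot.close_job()
E
```

```text
{'time': 37.95, 'tool_pos': [417.058, 167.49, 357.915], 'tcp_rot': [3.141, 0.002, -0.824], 'joint_positions': [0.21, 0.154, 1.594, 0.002, 1.395, 2.605], 'contact_force': [0.575, -0.846, -0.027], 'grip_width': 60.034}
cup rim 89 [446.3, -218.8, 75.7]
cup floor 45 [446.0, -215.7, 5.0]
black 138 [568.6, -233.8, 72.2]
purple 123 [330.6, -169.5, 74.1]
brush px 33.3 27.6 531
brush px 33.3 27.6 534
changed [([277.0, 199.0], 257), ([247.0, 213.0], 1877), ([306.0, 202.0], 496), ([227.0, 204.0], 178), ([285.0, 207.0], 26), ([380.0, 223.0], 19), ([283.0, 232.0], 122), ([236.0, 248.0], 35), ([269.0, 266.0], 702)]
the job is handed in; nothing more can be done
```

The job is handed in at about 38 s, with one thing I could not confirm: I never saw all eight balls at rest inside the jar.

**What I did**
- **Pouring:** I gripped the cup at its rim and tipped it between the pads by pushing it against the jar's rim. Then I righted it against the other side of the jar and stood it back in its place.
- **Lid:** I set it 20° anticlockwise of the red marks, where it dropped to about 99 mm. I regripped the bar, because the lid had slipped about 10 mm in the first lift, and screwed it clockwise.

**Last checks**
- **Cup:** it stands upright and empty at (446, −217), with its rim at z≈76 and a clear floor.
- **Lid:** it is level and centred on the jar. Its origin is about 95 mm above the jar's origin, with the bar 77–78° clockwise past the marks, so it is home.
- **Bystanders:** the brush is at the same pixels as at the start, the stopwatch is within about 2.5 mm (measuring noise), and the black and purple cups are in place.

**Where checks failed or disagreed**
- **Balls:** the cameras showed a flat grey surface at z≈80 inside the jar, although its floor should be at 14 mm, and it hid anything below. That they went in rests on seeing them at the mouth, the cup weighing about 1.3 N afterwards against 3 N, and finding no stray balls on the bench.
- **Righting the cup:** the first two tries missed their contact, and the third worked.
- **Lid press:** one press on the lid reached 37 N at the wrist before I noticed the slip.

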